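# Slide the top tray home into its notches

### The job

The light-green top tray of the tray tower sits back on its white rails: with a fingertip, gently push it along the rails towards the end where the solar panel leans, until you feel all its feet drop into the locating notches, and stop there without shoving it past. Only push it: do not grip, lift or tip it. Keep the clear box in it, leave everything else standing where it is, and take the hand away at the end.

Things in the scene. Friction and masses are not known exactly. Their poses are not given: they have to be found in the camera images.
- tower: Fixed green tower of two lower trays (rim 96 mm high) with two white rails on top; 150 mm wide (its x), 280 mm long (y -175 to +105 mm), corner posts 136 mm high. Origin: on the table top, below where the tray's centre belongs when home; z up. Its y axis, the way to push, is within 0.3 rad of world y.
- rails (a point): Midpoint between the white rails, above the tower's origin, at rail-top height: 130 mm. Rails run along tower y at x = +-36 to +-57 mm, open between; green guide strips outside them (inner face x = +-57, top 137 mm) keep the tray straight. Each rail has two notches, 24 mm long and 7 mm deep, centred at y = +-60 mm.
- panel (a point): Middle of the folded dark solar panel, 130 x 156 x 13 mm, fixed, leaning from outside on the cross bar at the tower's +y end (bar y = 105 to 114 mm, top 135 mm). Panel: y = 182 mm at the table to 110 mm at its top edge, 152 mm high.
- top_tray: Loose light-green open tray, 110 (its x) x 170 mm (its y), walls 35 high, 3 thick; 0.35 to 0.7 kg. Origin: centre of its floor's underside, axes as the tower's. Four black feet 13 x 16 x 10 mm under x = +-45, y = +-60 stand on the rails: origin 140 mm above the table and 55 to 90 mm short (-y) of home. Home: 133 mm high, above the tower's origin, +-4 mm play along y.
- tray_end (a point): Centre of the outer face of the tray's -y end wall, at the underside's height (wall goes 35 mm up from here). Pushing here towards tower +y takes about 2 to 9 N. About 4 mm short of home centre the feet drop 7 mm into the notches; then the notch walls stop the tray, and a hard push, above all one high on the wall, tips it out.
- clear_box: Closed clear plastic box with lid and two blue clips, 64 x 100 x 34 mm, 0.12 kg, lying loose on the top tray's 3 mm floor; origin at the centre of its underside. It rides along.
- mug: Steel mug, 76 mm across, 85 mm high, handle to one side; origin at the centre of its underside. Stands loose on the table on the tower's +x side.
- torch: Blue solar torch standing on its head, 60 mm across at the foot, 38 mm above, 121 mm high; origin at the centre of its underside. On the tower's +x side.
- bowl: Round blue ceramic bowl, 120 mm across, 50 mm high; origin at the centre of its underside. On the tower's +x side.
- bottle: Aluminium bottle with a black cap, 66 mm across, 190 mm high; origin at the centre of its underside. Beyond the tower's +y end.
- tin: Red and steel tin, 60 mm across, 65 mm high; origin at the centre of its underside. Stands beyond the tower's -y end, about 150 mm or more from the tray's end wall, lower than the rails.
Not all that is in view belongs to the job. What is meant by the clear_box is not pink or yellow, and is the larger of those in its own colour.

How it is judged (in metres and radians):
On the way, in this order (a step that is already met when the one before it is completed fails the run):
1. the tray slides on its rails, feet still on top of them, to within 45 mm of home (y of top_tray in the frame of tower above -0.045 m and z of top_tray in the frame of tower between 0.1375 and 0.145 m), for 0.1 s.
2. the tray's feet drop into the notches (y of top_tray in the frame of tower between -0.008 and 0.008 m and z of top_tray in the frame of tower below 0.136 m), for 0.2 s.
At the end, for the whole second after the job is handed in: The tray is at rest, level to 0.03 rad, within 8 mm of home along the rails and with all feet down in the notches (origin 130 to 136 mm above the table), the clear box lies at rest on its floor, and the mug, torch, bowl, bottle and tin stand upright within 25 mm of where they were (all of step 2 and z of top_tray in the frame of tower above 0.13 m and angle between top_tray's own z axis and vertical below 0.03 rad and linear speed of each of top_tray, clear_box below 0.01 m/s and z of clear_box in the frame of top_tray between -0.005 and 0.012 m and angle between each of mug, torch, bowl, bottle, tin's own z axis and vertical below 0.1 rad and distance of each of mug, torch, bowl, bottle, tin from where it was at the start of the episode below 0.025 m); the robot touches nothing.
It fails at once if the tray is lifted more than 10 mm off its rails or tipped by more than 0.15 rad (z of top_tray in the frame of tower above 0.15 m or angle between top_tray's own z axis and vertical above 0.15 rad).
It fails at once if the tray is shoved more than 15 mm past home (y of top_tray in the frame of tower above 0.015 m).
It fails at once if the tray is gripped or shoved hard (fingers press on it with more than 35 N) (contact force between the fingers and top_tray above 35 N).
It fails at once if the clear box is lifted or tipped out of the tray (z of clear_box in the frame of top_tray above 0.025 m or z of clear_box in the frame of top_tray below -0.02 m).
It fails at once if the mug, torch, bowl, bottle or tin is moved more than 25 mm or knocked over (distance of any of mug, torch, bowl, bottle, tin from where it was at the start of the episode above 0.025 m or angle between any of mug, torch, bowl, bottle, tin's own z axis and vertical above 0.3 rad).
It also fails if it takes over 40 s, if anything falls off the work surface, if the arm or the gripper's body presses on something with over 40 N, if the wrist force passes 120 N, or if a joint passes its speed limit or range.

### The arm

A 6-joint arm with a two-finger parallel gripper is mounted at the origin on the work surface. World frame = base frame: x ahead of the robot, y to its left, z up, the work surface at z = 0. Lengths are in mm, angles in rad, forces in N, time in s.
With the tool pointing down it reaches from about 400 to 925 mm from the base axis. Payload 12.5 kg.
Tool frame: the origin (TCP) lies on the centre line of the jaws, within the pads' length; the fingertips stand 19 mm ahead of it and the grasp point (between the pads) is the TCP; z points along the fingers, y is the line along which they close (so a half turn about z gives the same grasp; the last joint's range is limited). The gripper opens to 95 mm and grips with 3 to 60 N. Pads are 20 mm wide; open, the fingers measure 119 mm over their backs; the gripper's body (75 mm by 180 mm) begins 59 mm behind the grasp point.
Start: joints at [1.006, 0.491, 1.559, -0, 1.092, -0.106], TCP at [276.783, 560.393, 198.561] pointing down, gripper open.
Joint ranges: [-3.1, 3.1], [-0.84, 2.19], [0.05, 2.79], [-1.13, 4.28], [0.06, 2.93], [-2.69, 2.69]. Speed limits (rad/s): [2.22, 2.22, 2.79, 3.14, 3.14, 3.14].

### API

Orientations are given as [roll, pitch, yaw] about the fixed x, y, z axes, in that order (R = Rz(yaw) Ry(pitch) Rx(roll)).
In Python, from cell import state, read_camera, job_done gives the robot as it stands.
- The arm moves only by the tool arm_command, never from a script. Its argument "deltas" is a list of rows, each an object of numbers: "dx", "dy", "dz": the shift along the world's x, y, z in m; "yaw": the turn about the world's z in degrees. In form: [{"dx": .., "dy": .., "dz": .., "yaw": ..}, ...]. A call has 1 to 20 rows; each row shifts and turns the commanded pose from where the row before left it; what a row does not reach is not made up. A row lasts 1/10 s, in which the tool goes at most 50 mm and 8.59 degrees, less where a joint would pass 70% of its speed; a pose out of reach is approached as far as the arm can. A call with a gripper value outside its range is refused whole. "gripper" is the finger opening in m, from 0 to 0.0951, set as the call begins (left out, the last holds). The fingers move at their own pace and stop on an object; the grip force is fixed at half the most. Time passes only in rows, so rows that do not move let the fingers close. It gives the time, the measured TCP pose, the force, the opening and the grip force at its end, in the units of the state.
- state(): the state, without advancing time (a new reading comes with each control period).
- read_camera(name): name is "scene" or "top"; returns a dict with "color" (400x640x3 uint8, red, green, blue), "range_z" (400x640 float32, mm along the optical axis (not along the pixel's ray), 0 where there is no reading), "fx", "fy", "cx", "cy" (pixels), "k1" (the pictures are not rectified: a ray, as slopes to the right and down, at radius r is drawn at 1 + k1 r^2 times it, then the intrinsics apply), "extrinsics" (4x4, takes a point from camera to world coordinates). Camera axes: x right, y up, looking along -z (the intrinsics and any distortion apply to the point x, -y, -z); pixel columns grow to the right and rows downward; lengths in mm; the calibration is good to about 2 mm. A picture is of the moment at which its call begins.
- job_done(): hands the job in; it is judged then, once.
The state is a dict: "t": time; "joints": joint angles; "qvel": joint speeds; "tau": joint torques, N m; "eef_pos": TCP position; "tcp_rot": TCP orientation; "ft_force": force on the tool from outside, world axes, zero at the start; "moment": the same for the moment, N m; "opening": opening from 0.0 (shut) to 1.0 (fully open); "grip_force": force on a finger pad.
Only numpy, scipy, OpenCV 4.12 (cv2) and the standard library are available. Lean on these libraries where they do the work, as an engineer would, in place of code of your own. Each camera call takes 0.05 s, during which the arm holds its last target. There are 200 camera calls.

## Working session

There is one attempt and no reset: what is moved stays moved. The work goes in short steps, Python scripts to look and compute and a tool call to move; the robot and the scene stay as the last step left them, time stands still between calls to the robot, and variables do not carry over. Pictures are saved under pics/ and viewed, at most 10 in all, crops included, and the job is handed in when it is done.

Besides the shell and the picture viewer there is one more tool, called as name(argument=value, ...) on one line, values as JSON. arm_command: Moves the arm, as the interface text tells. Its arguments: {"type":"object","properties":{"deltas":{"type":"array"},"gripper":{"type":"number"}},"required":["deltas"]}

```bash
mkdir -p pics
cat > h.py <<'E'
import numpy as np,cv2
from cell import state,read_camera,job_done
def pts(c):
    h,w=c["range_z"].shape
    v,u=np.mgrid[:h,:w].astype(float)
    K=np.array([[c["fx"],0,c["cx"]],[0,c["fy"],c["cy"]],[0,0,1]])
    s=cv2.undistortPoints(np.stack([u.ravel(),v.ravel()],1)[:,None],K,np.array([c["k1"],0,0,0.]))[:,0].reshape(h,w,2)
    z=c["range_z"]; P=np.stack([s[...,0]*z,-s[...,1]*z,-z,np.ones_like(z)],-1)
    W=P@c["extrinsics"].T; W=W[...,:3]; W[z==0]=np.nan
    return W
E
python3 - <<'E'
from h import *
s=state(); print(s)
for n in("scene","top"):
    c=read_camera(n); cv2.imwrite(f"pics/{n}0.png",c["color"][...,::-1]); np.savez(f"{n}0.npz",W=pts(c),color=c["color"]); print(n,c["extrinsics"].round(2).tolist(),c["k1"],c["fx"])
E
```

```text
{'t': 0.0, 'joints': array([ 1.00639890e+00,  4.91574813e-01,  1.55946929e+00, -1.37363527e-06,
        1.09171125e+00, -1.05593897e-01]), 'qvel': array([ 1.25389149e-03,  4.95649568e-04, -1.82854676e-04, -3.37186093e-04,
       -1.92887244e-05, -8.53962168e-04]), 'tau': array([-1.82614363e-03, -6.12641287e+01, -2.58174294e+01,  6.91438140e-02,
        4.83580597e-02, -9.28591339e-05]), 'eef_pos': array([276.62572182, 560.14204982, 197.94545737]), 'tcp_rot': array([-3.14043631e+00, -1.21333795e-04,  2.68278969e+00]), 'ft_force': array([-0.31359364, -1.20737715,  0.56337426]), 'moment': array([-0.03163011,  0.04285177,  0.03278988]), 'grip_force': 0.0, 'opening': 1.0001686651881954}
scene [[0.8, -0.52, 0.31, 911.02], [0.6, 0.68, -0.42, -500.57], [0.01, 0.52, 0.86, 1139.34], [0.0, 0.0, 0.0, 1.0]] -0.13762420000948997 480.9419322463966
top [[-0.04, 0.98, -0.21, 301.35], [-1.0, -0.04, 0.01, 25.52], [-0.0, 0.21, 0.98, 1325.79], [0.0, 0.0, 0.0, 1.0]] -0.08633620296778151 423.30720162142666
```

View pics/scene0.png

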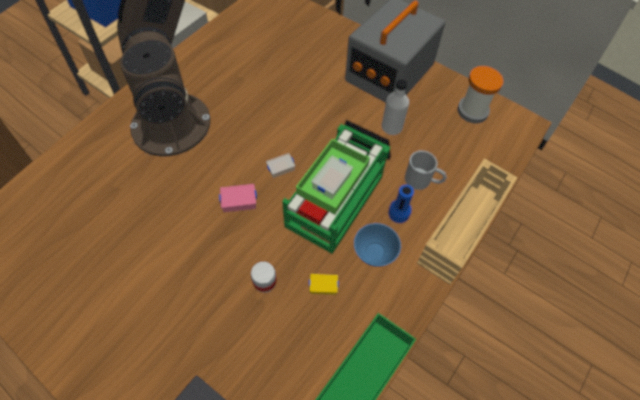

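View pics/top0.png

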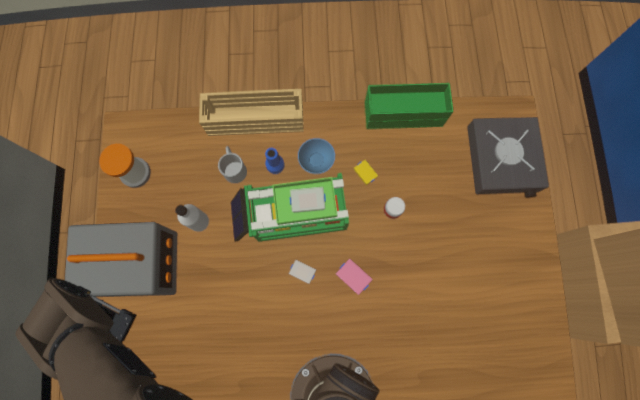

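The scene view shows the tower at about (340,185) with the panel at its far end (368,132) and the tin at (263,275). In the top view the light-green tray is at (307,202), the panel at (240,215) and the tin at (395,207). Next I measure the tray and tower.

Run:
```python
from h import *
for n in("top","scene"):
    d=np.load(n+"0.npz");W=d["W"];hsv=cv2.cvtColor(d["color"],cv2.COLOR_RGB2HSV)
    Hh,S,V=[hsv[...,i].astype(int) for i in range(3)]
    if n=="top": print(hsv[[186,200,200],[300,283,340]],hsv[186,265],W[186,300],W[213,265],W[207,395],W[205,310])
    def rep(name,m,zl,zh):
        m=m&(W[...,2]>zl)&(W[...,2]<zh)&(W[...,0]>250)&(W[...,0]<750)&(abs(W[...,1]-50)<300)
        m=cv2.morphologyEx(m.astype(np.uint8),cv2.MORPH_OPEN,np.ones((2,2)))
        k,l,st,_=cv2.connectedComponentsWithStats(m)
        if k<2:return print(n,name,"none")
        m=l==1+st[1:,4].argmax()
        p=W[m]
        (c,sz,a)=cv2.minAreaRect(p[:,:2].astype(np.float32))
        print(n,name,len(p),np.round(c,1),np.round(sz,1),round(a,1),"z",np.percentile(p[:,2],[2,50,98]).round(0), "yrange",p[:,1].min().round(),p[:,1].max().round(),"x",p[:,0].min().round(),p[:,0].max().round())
    lg=(Hh>38)&(Hh<58)&(S>110)&(V>120)
    rep("traytop",lg,158,190); rep("tray",lg,100,190)
    g=(Hh>55)&(Hh<85)&(S>110)
    rep("tower",g,85,145);rep("towerall",(Hh>36)&(Hh<85)&(S>90),85,190)
    rep("white",(S<60)&(V>150),120,142)
    rep("panel",(V<70),20,160)
    m=(abs(W[...,2]-65)<8)&(abs(W[...,0]-W[207,395,0] if n=="top" else W[...,0]-tin[0])<45)&(abs(W[...,1]-(W[207,395,1] if n=="top" else tin[1]))<45)
    tin=W[m].mean(0); print("tin",tin)
```

```text
[[ 50 130 181]
 [ 50 128 184]
 [ 63 132 141]] [ 35 113 126] [614.60269165  70.2699128  146.6459227 ] [549.75408327 178.58646786  96.78327384] [ 558.03853814 -214.15105259   64.08749803] [551.11266086  43.16711886 175.80771201]
top traytop 63 [518.   12.6] [ 1.5 82.5] 5.4 z [142. 158. 175.] yrange -28.0 54.0 x 513.0 522.0
top tray 1303 [569.7  53.8] [108.5 173.6] 6.8 z [nan nan nan] yrange nan nan x nan nan
top tower 169 [550.4 215.5] [143.9  20.8] 4.4 z [114. 135. 140.] yrange 200.0 229.0 x 479.0 622.0
top towerall 1655 [593.3  47.7] [121.8 264.7] 16.2 z [nan nan nan] yrange nan nan x nan nan
top white 181 [507.2 175.3] [23.  75.6] 5.3 z [121. 131. 141.] yrange 137.0 213.0 x 493.0 519.0
top panel 596 [545.8 255. ] [121.3  59.1] 4.6 z [nan nan nan] yrange nan nan x nan nan
tin [ 562.52625488 -215.21638428   64.98328366]
scene traytop 222 [603.3  36.5] [195.   92.4] 59.5 z [nan nan nan] yrange nan nan x nan nan
scene tray 1083 [566.6  60.2] [109.1 173.4] 5.1 z [nan nan nan] yrange nan nan x nan nan
scene tower 1180 [558.  109.4] [144.3 340. ] 7.4 z [nan nan nan] yrange nan nan x nan nan
scene towerall 3250 [555.4 137. ] [144.5 390.4] 7.1 z [nan nan nan] yrange nan nan x nan nan
scene white 125 [530.  -42.4] [18.3 40.1] 5.1 z [nan nan nan] yrange nan nan x nan nan
scene panel 215 [573.  259.6] [149.8  98.1] 56.6 z [nan nan nan] yrange nan nan x nan nan
tin [ 560.94708233 -216.72081726   65.23607392]
```

Run:
```python
import cv2
a=cv2.imread("pics/top0.png")[160:260,220:420];b=cv2.imread("pics/scene0.png")[110:260,270:410]
cv2.imwrite("pics/a1.png",cv2.resize(a,None,fx=4,fy=4,interpolation=2)); cv2.imwrite("pics/b1.png",cv2.resize(b,None,fx=4,fy=4,interpolation=2))
```

```text
(no output)
```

View pics/a1.png

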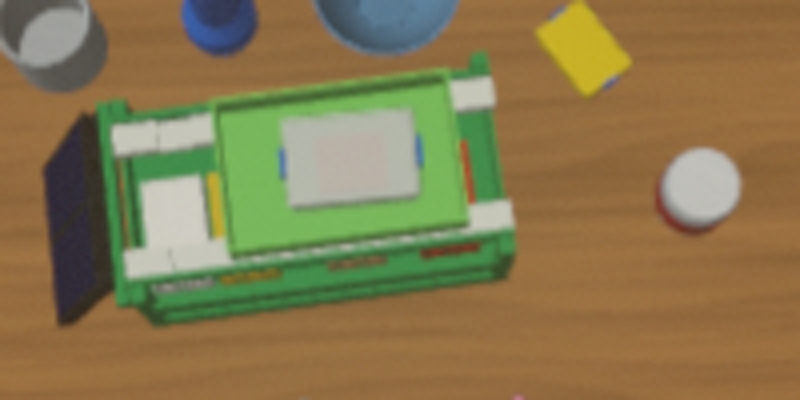

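View pics/b1.png

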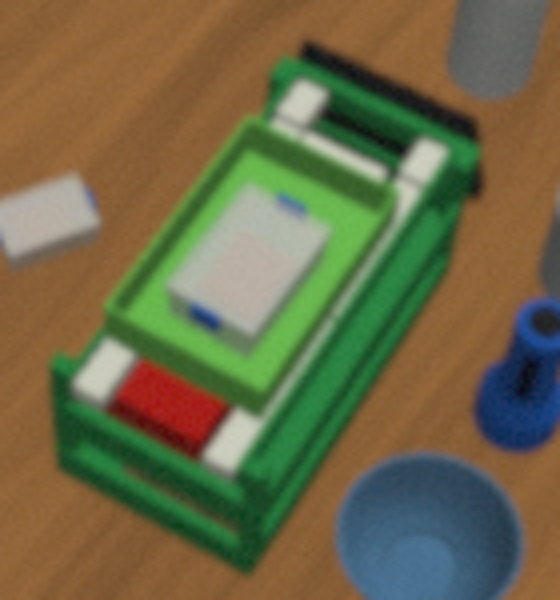

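The crops show the tray corners at about (215,102), (450,72), (468,222) and (235,255) in the top crop, with the clear box inside. The rail space at the -y end is open, with a red block lower down between the rails. Now precise geometry by casting rays.

Run:
```python
from h import *
def ray(c,uv,z):
    K=np.array([[c["fx"],0,c["cx"]],[0,c["fy"],c["cy"]],[0,0,1]])
    s=cv2.undistortPoints(np.array(uv,float).reshape(-1,1,2),K,np.array([c["k1"],0,0,0.]))[:,0]
    d=np.c_[s[:,0],-s[:,1],-np.ones(len(s))]@c["extrinsics"][:3,:3].T; o=c["extrinsics"][:3,3]
    return o+d*((z-o[2])/d[:,2])[:,None]
c=read_camera("top"); W=pts(c)
f=lambda x,y:(220+x/4,160+y/4)
tr=ray(c,[f(215,102),f(450,72),f(468,222),f(235,255)],175)
print("tray rim",tr.round(1).tolist(),tr.mean(0).round(1),np.degrees(np.arctan2((tr[1]-tr[0])[0],-(tr[1]-tr[0])[1])),[np.linalg.norm(tr[i]-tr[i-1]).round(1) for i in range(4)])
r=ray(c,[f(113,125),f(493,77),f(512,203),f(127,260)],130)
print("rail corners",r.round(1).tolist(),r.mean(0).round(1))
c2=read_camera("scene"); g=lambda x,y:(270+x/4,110+y/4)
t2=ray(c2,[g(248,118),g(398,190),g(260,395),g(107,305)],175); print("scene tray rim",t2.round(1).tolist(),t2.mean(0).round(1))
print("red z",np.nanmedian(W[202:207,335:337,2]),W[203,336])
print("toaster max",np.nanmax(W[222:296,68:178,2]),W[222:296,68:178].reshape(-1,3)[::300].round(0).tolist())
print("max near tin",W[207,395])
```

```text
tray rim [[611.7, 143.0, 175.0], [626.4, -23.2, 175.0], [518.4, -30.3, 175.0], [502.1, 131.3, 175.0]] [564.7  55.2 175. ] 5.055296076842298 [np.float64(110.3), np.float64(166.8), np.float64(108.3), np.float64(162.5)]
rail corners [[609.8, 222.5, 130.0], [634.0, -56.4, 130.0], [539.4, -64.9, 130.0], [509.6, 213.1, 130.0]] [573.2  78.6 130. ]
scene tray rim [[505.5, 137.5, 175.0], [612.1, 148.5, 175.0], [628.9, -22.3, 175.0], [520.8, -27.3, 175.0]] [566.8  59.1 175. ]
red z 172.6961908022015 [570.51793794 -32.98029917  99.19311774]
toaster max 526.0316944159703 [[715.0, 1304.0, -745.0], [514.0, 493.0, 188.0], [508.0, 578.0, 191.0], [504.0, 666.0, 188.0], [505.0, 469.0, 95.0], [484.0, 519.0, 190.0], [478.0, 603.0, 195.0], [473.0, 692.0, 191.0], [462.0, 470.0, 171.0], [454.0, 545.0, 193.0], [449.0, 633.0, 189.0], [444.0, 722.0, 186.0], [430.0, 489.0, 191.0], [420.0, 553.0, 234.0], [415.0, 635.0, 234.0], [415.0, 463.0, 107.0], [402.0, 517.0, 189.0], [396.0, 601.0, 190.0], [390.0, 686.0, 193.0], [380.0, 471.0, 160.0], [373.0, 544.0, 189.0], [367.0, 628.0, 189.0], [346.0, 546.0, 468.0], [350.0, 486.0, 192.0], [344.0, 570.0, 191.0], [334.0, 596.0, 296.0], [329.0, 470.0, 80.0], [321.0, 518.0, 179.0]]
max near tin [ 557.45806773 -213.60905445   66.9407233 ]
```

arm_command(deltas=[{"dz": 0.04},{"dz": 0.04},{"dz": 0.04},{"dx": 0.0188,"dy": -0.0403,"yaw": -3.66},{"dx": 0.0188,"dy": -0.0403,"yaw": -3.66},{"dx": 0.0188,"dy": -0.0403,"yaw": -3.66},{"dx": 0.0188,"dy": -0.0403,"yaw": -3.66},{"dx": 0.0188,"dy": -0.0403,"yaw": -3.66},{"dx": 0.0188,"dy": -0.0403,"yaw": -3.66},{"dx": 0.0188,"dy": -0.0403,"yaw": -3.66},{"dx": 0.0188,"dy": -0.0403,"yaw": -3.66},{"dx": 0.0188,"dy": -0.0403,"yaw": -3.66},{"dx": 0.0188,"dy": -0.0403,"yaw": -3.66},{"dx": 0.0188,"dy": -0.0403,"yaw": -3.66},{"dx": 0.0188,"dy": -0.0403,"yaw": -3.66},{"dx": 0.0188,"dy": -0.0403,"yaw": -3.66},{"dx": 0.0188,"dy": -0.0403,"yaw": -3.66},{"dx": 0.0188,"dy": -0.0403,"yaw": -3.66},{"dx": 0.0188,"dy": -0.0403,"yaw": -3.66}], gripper=0.0)

```text
$.deltas[0]: bad value
```

arm_command(deltas=[{"dx": 0,"dy": 0,"dz": 0.04,"yaw": 0},{"dx": 0,"dy": 0,"dz": 0.04,"yaw": 0},{"dx": 0,"dy": 0,"dz": 0.04,"yaw": 0},{"dx": 0.019,"dy": -0.04,"dz": 0,"yaw": -3.7},{"dx": 0.019,"dy": -0.04,"dz": 0,"yaw": -3.7},{"dx": 0.019,"dy": -0.04,"dz": 0,"yaw": -3.7},{"dx": 0.019,"dy": -0.04,"dz": 0,"yaw": -3.7},{"dx": 0.019,"dy": -0.04,"dz": 0,"yaw": -3.7},{"dx": 0.019,"dy": -0.04,"dz": 0,"yaw": -3.7},{"dx": 0.019,"dy": -0.04,"dz": 0,"yaw": -3.7},{"dx": 0.019,"dy": -0.04,"dz": 0,"yaw": -3.7},{"dx": 0.019,"dy": -0.04,"dz": 0,"yaw": -3.7},{"dx": 0.019,"dy": -0.04,"dz": 0,"yaw": -3.7},{"dx": 0.019,"dy": -0.04,"dz": 0,"yaw": -3.7},{"dx": 0.019,"dy": -0.04,"dz": 0,"yaw": -3.7},{"dx": 0.019,"dy": -0.04,"dz": 0,"yaw": -3.7},{"dx": 0.019,"dy": -0.04,"dz": 0,"yaw": -3.7},{"dx": 0.019,"dy": -0.04,"dz": 0,"yaw": -3.7},{"dx": 0.019,"dy": -0.04,"dz": 0,"yaw": -3.7}], gripper=0.0)

```text
t: 2.1
eef_pos: [581.2, -81.4, 318.5]
tcp_rot: [-3.142, -0.0, 1.647]
ft_force: [0.2, -0.0, 0.1]
opening: 0.004
grip_force: 0.0
```

arm_command(deltas=[{"dx": 0,"dy": 0,"dz": -0.04,"yaw": 0.3},{"dx": 0,"dy": 0,"dz": -0.04,"yaw": 0.3},{"dx": 0,"dy": 0,"dz": -0.04,"yaw": 0},{"dx": 0,"dy": 0,"dz": -0.035,"yaw": 0},{"dx": -0.001,"dy": 0.012,"dz": 0,"yaw": 0},{"dx": -0.001,"dy": 0.012,"dz": 0,"yaw": 0},{"dx": -0.001,"dy": 0.008,"dz": 0,"yaw": 0},{"dx": 0,"dy": 0,"dz": 0,"yaw": 0},{"dx": 0,"dy": 0,"dz": 0,"yaw": 0}])

```text
t: 3.0
eef_pos: [578.2, -47.2, 165.0]
tcp_rot: [3.139, 0.001, 1.661]
ft_force: [-0.5, -0.2, 0.4]
opening: 0.006
grip_force: 0.0
```

Run:
```python
from h import *
c=read_camera("scene");a=c["color"][110:260,270:410,::-1]
b=read_camera("top")["color"][150:250,220:420,::-1]
a=cv2.resize(a,(400,429),interpolation=2);b=cv2.resize(b,(400,200),interpolation=2)
o=np.zeros((429,800,3),np.uint8);o[:,:400]=a;o[:200,400:]=b
cv2.imwrite("pics/c1.png",o)
```

```text
(no output)
```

View pics/c1.png

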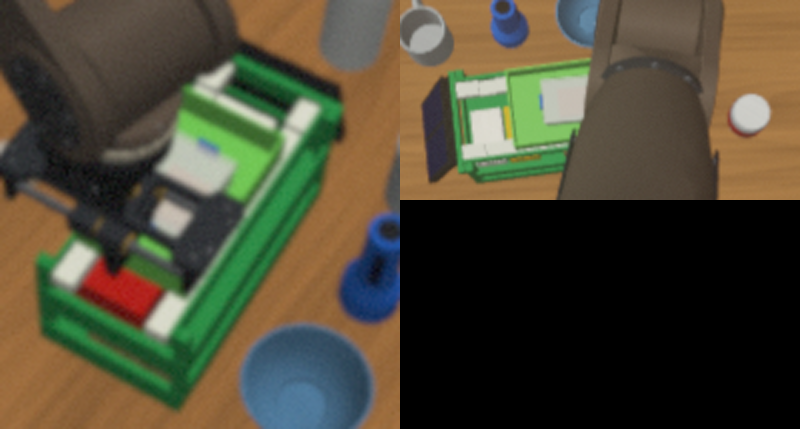

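The picture shows the closed fingertip at (115,268), centred between the white rails just behind the tray's end wall. I lower it and creep forward.

arm_command(deltas=[{"dx": 0,"dy": 0,"dz": -0.006,"yaw": 0},{"dx": 0,"dy": 0,"dz": -0.005,"yaw": 0},{"dx": 0,"dy": 0.003,"dz": 0,"yaw": 0},{"dx": -0.0003,"dy": 0.003,"dz": 0,"yaw": 0},{"dx": -0.0003,"dy": 0.003,"dz": 0,"yaw": 0},{"dx": -0.0003,"dy": 0.003,"dz": 0,"yaw": 0},{"dx": -0.0003,"dy": 0.003,"dz": 0,"yaw": 0},{"dx": -0.0003,"dy": 0.003,"dz": 0,"yaw": 0}])

```text
t: 3.9
eef_pos: [576.3, -29.6, 152.6]
tcp_rot: [3.141, 0.0, 1.66]
ft_force: [-0.0, -3.4, -0.8]
opening: 0.003
grip_force: 1.5
```

arm_command(deltas=[{"dx": -0.0003,"dy": 0.003,"dz": 0,"yaw": 0},{"dx": -0.0003,"dy": 0.003,"dz": 0,"yaw": 0},{"dx": -0.0003,"dy": 0.003,"dz": 0,"yaw": 0},{"dx": -0.0003,"dy": 0.003,"dz": 0,"yaw": 0},{"dx": -0.0003,"dy": 0.003,"dz": 0,"yaw": 0},{"dx": -0.0003,"dy": 0.003,"dz": 0,"yaw": 0},{"dx": 0,"dy": 0,"dz": 0,"yaw": 0}])

```text
t: 4.6
eef_pos: [574.4, -11.1, 152.6]
tcp_rot: [3.141, -0.0, 1.66]
ft_force: [0.7, 1.0, 0.0]
opening: 0.008
grip_force: 0.1
```

Run:
```python
from h import *
print(state()["eef_pos"],state()["ft_force"])
c=read_camera("top");K=np.array([[c["fx"],0,c["cx"]],[0,c["fy"],c["cy"]],[0,0,1]])
a=c["color"][150:250,220:320,::-1]
cv2.imwrite("pics/d1.png",cv2.resize(a,(600,600),interpolation=2))
```

```text
[574.44035523 -11.06919617 152.61042552] [0.66584702 1.04791166 0.02719017]
```

View pics/d1.png

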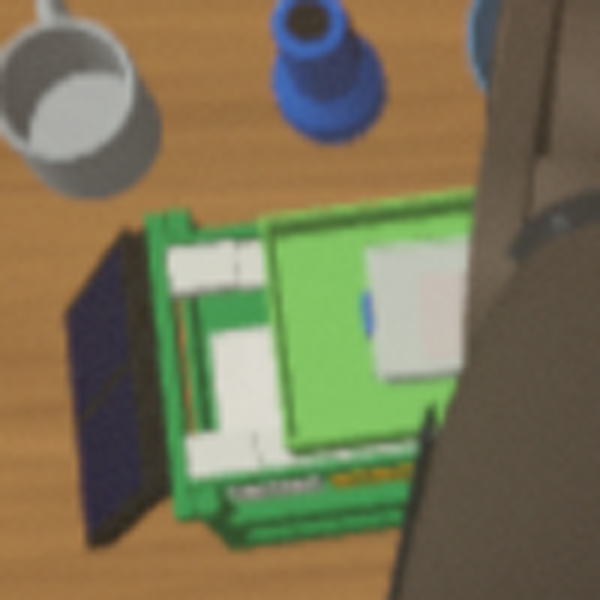

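The tray's front edge has reached crop column 262–290, about 27 mm of travel, and the far notch seam shows at (238,255). The box has ridden along. I go on in smaller steps.

arm_command(deltas=[{"dx": -0.0002,"dy": 0.002,"dz": 0,"yaw": 0},{"dx": -0.0002,"dy": 0.002,"dz": 0,"yaw": 0},{"dx": -0.0002,"dy": 0.002,"dz": 0,"yaw": 0},{"dx": -0.0002,"dy": 0.002,"dz": 0,"yaw": 0},{"dx": -0.0002,"dy": 0.002,"dz": 0,"yaw": 0},{"dx": -0.0002,"dy": 0.002,"dz": 0,"yaw": 0},{"dx": -0.0002,"dy": 0.002,"dz": 0,"yaw": 0}])

```text
t: 5.35
eef_pos: [573.1, 2.6, 152.6]
tcp_rot: [3.142, 0.0, 1.66]
ft_force: [0.9, -3.3, -0.3]
opening: 0.006
grip_force: 1.6
```

```bash
cat > m.py <<'E'
from h import *
def meas():
    c=read_camera("top");W=pts(c);hsv=cv2.cvtColor(c["color"],cv2.COLOR_RGB2HSV)
    lg=(abs(hsv[...,0].astype(int)-49)<9)&(hsv[...,1]>110)&(hsv[...,2]>100)
    lg[:,310:]=0;lg[:170]=0;lg[250:]=0;lg[:,:240]=0
    fl=cv2.erode(lg.astype(np.uint8),np.ones((5,5)))>0
    cols=[np.where(lg[v])[0].min() for v in range(196,216) if lg[v].sum()>8]
    print("floor z",np.nanmedian(W[fl][:,2]).round(1),fl.sum(),"left col",np.mean(cols).round(2)); s=state();print(s["t"],s["eef_pos"].round(1),s["ft_force"].round(1))
meas()
E
python3 m.py
```

```text
floor z 143.5 434 left col 254.4
5.4 [573.    2.8 152.6] [ 0.4 -2.4 -0.4]
```

arm_command(deltas=[{"dx": -0.0001,"dy": 0.0015,"dz": 0,"yaw": 0},{"dx": -0.0001,"dy": 0.0015,"dz": 0,"yaw": 0},{"dx": -0.0001,"dy": 0.0015,"dz": 0,"yaw": 0},{"dx": -0.0001,"dy": 0.0015,"dz": 0,"yaw": 0}])

```text
t: 5.8
eef_pos: [572.7, 8.5, 152.5]
tcp_rot: [3.142, 0.0, 1.66]
ft_force: [-0.5, -2.9, -1.3]
opening: 0.004
grip_force: 1.6
```

```bash
python3 m.py
```

```text
floor z 143.6 432 left col 253.65
5.85 [572.7   8.7 152.6] [ 0.4 -3.2 -0. ]
```

arm_command(deltas=[{"dx": -0.0001,"dy": 0.0015,"dz": 0,"yaw": 0},{"dx": -0.0001,"dy": 0.0015,"dz": 0,"yaw": 0},{"dx": 0,"dy": 0,"dz": 0,"yaw": 0}])

```text
t: 6.15
eef_pos: [572.5, 11.7, 152.5]
tcp_rot: [3.142, -0.0, 1.66]
ft_force: [0.4, -1.6, -0.4]
opening: 0.005
grip_force: 0.8
```

```bash
python3 m.py
```

```text
floor z 143.6 428 left col 253.5
6.2 [572.4  11.6 152.6] [ 0.4 -1.5  0. ]
```

arm_command(deltas=[{"dx": -0.0001,"dy": 0.0015,"dz": 0,"yaw": 0},{"dx": -0.0001,"dy": 0.0015,"dz": 0,"yaw": 0},{"dx": 0,"dy": 0,"dz": 0,"yaw": 0}])

```text
t: 6.5
eef_pos: [572.2, 14.6, 152.5]
tcp_rot: [3.142, -0.0, 1.66]
ft_force: [1.7, -1.7, -0.2]
opening: 0.003
grip_force: 0.9
```

```bash
python3 m.py
```

```text
floor z 143.4 426 left col 252.2
6.55 [572.3  14.6 152.5] [ 0.1 -2.5 -0.4]
```

arm_command(deltas=[{"dx": -0.0001,"dy": 0.0015,"dz": 0,"yaw": 0},{"dx": -0.0001,"dy": 0.0015,"dz": 0,"yaw": 0},{"dx": 0,"dy": 0,"dz": 0,"yaw": 0}])

```text
t: 6.85
eef_pos: [572.0, 17.9, 152.6]
tcp_rot: [-3.142, -0.0, 1.66]
ft_force: [0.2, 0.2, -0.4]
opening: 0.003
grip_force: 0.0
```

```bash
python3 m.py
```

```text
floor z 136.8 450 left col 252.8
6.9 [572.   17.7 152.6] [ 0.6  0.7 -0.7]
```

The tray has dropped: its floor is about 7 mm lower and the push force is gone. I back the hand away.

arm_command(deltas=[{"dx": 0.0005,"dy": -0.005,"dz": 0,"yaw": 0},{"dx": 0.001,"dy": -0.015,"dz": 0,"yaw": 0},{"dx": 0.001,"dy": -0.02,"dz": 0,"yaw": 0},{"dx": 0,"dy": 0,"dz": 0.03,"yaw": 0},{"dx": 0,"dy": 0,"dz": 0.04,"yaw": 0},{"dx": 0,"dy": 0,"dz": 0.04,"yaw": 0},{"dx": 0,"dy": 0,"dz": 0.04,"yaw": 0},{"dx": 0,"dy": -0.04,"dz": 0.02,"yaw": 0},{"dx": 0,"dy": -0.04,"dz": 0,"yaw": 0},{"dx": 0,"dy": -0.04,"dz": 0,"yaw": 0},{"dx": 0,"dy": -0.04,"dz": 0,"yaw": 0},{"dx": 0,"dy": -0.04,"dz": 0,"yaw": 0},{"dx": 0,"dy": -0.04,"dz": 0,"yaw": 0},{"dx": 0,"dy": -0.04,"dz": 0,"yaw": 0},{"dx": 0,"dy": 0,"dz": 0,"yaw": 0}])

```text
t: 8.4
eef_pos: [573.4, -308.0, 321.5]
tcp_rot: [-3.141, 0.0, 1.656]
ft_force: [0.6, 1.0, 0.8]
opening: 0.001
grip_force: 0.0
```

Run:
```python
from h import *
c=read_camera("top");W=pts(c);hsv=cv2.cvtColor(c["color"],cv2.COLOR_RGB2HSV)
lg=((abs(hsv[...,0].astype(int)-49)<9)&(hsv[...,1]>110)&(hsv[...,2]>100)).astype(np.uint8)
lg[:165]=0;lg[250:]=0;lg[:,:235]=0;lg[:,360:]=0
p=W[cv2.erode(lg,np.ones((5,5)))>0];p=p[np.isfinite(p[:,2])&(abs(p[:,2]-140)<12)]
s=np.linalg.lstsq(np.c_[p[:,:2]-p[:,:2].mean(0),np.ones(len(p))],p[:,2],rcond=None)[0];print("floor slope,z",s.round(4),len(p))
s0=read_camera("scene")["color"]
a=cv2.resize(c["color"][150:250,220:420],(600,300),interpolation=2);b=cv2.resize(s0[110:260,270:470],(400,300),interpolation=2)
o=np.zeros((600,600,3),np.uint8);o[:300]=a;o[300:,:400]=b;cv2.imwrite("pics/e1.png",o[...,::-1])
```

```text
floor slope,z [ 2.570000e-02 -2.200000e-03  1.368668e+02] 764
```

View pics/e1.png

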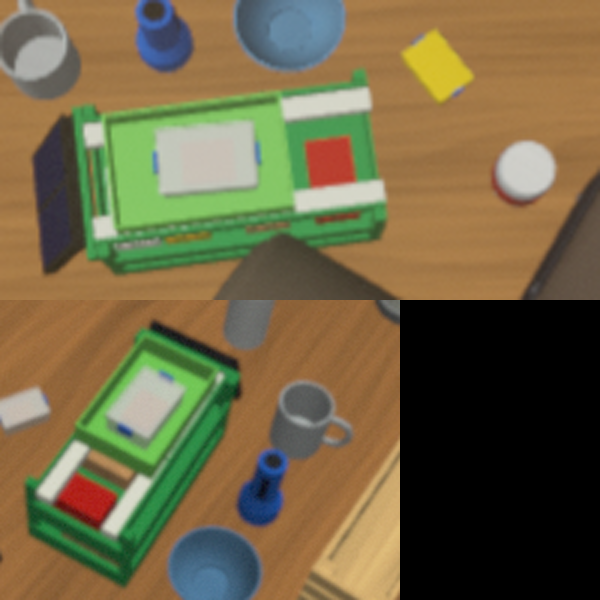

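The tray sits at the panel end, level along its length, with the box in it and everything else standing. Before handing in, I compare the slight cross-slope with the starting picture as a baseline.

Run:
```python
from h import *
c=read_camera("top")
d=np.load("top0.npz")
for col,W in((d["color"],d["W"]),(c["color"],pts(c))):
    hsv=cv2.cvtColor(col,cv2.COLOR_RGB2HSV)
    lg=((abs(hsv[...,0].astype(int)-49)<9)&(hsv[...,1]>110)&(hsv[...,2]>100)).astype(np.uint8)
    lg[:165]=0;lg[250:]=0;lg[:,:235]=0;lg[:,360:]=0
    p=W[cv2.erode(lg,np.ones((5,5)))>0];p=p[np.isfinite(p[:,2])];p=p[abs(p[:,2]-np.median(p[:,2]))<4]
    print(np.linalg.lstsq(np.c_[p[:,:2]-p[:,:2].mean(0),np.ones(len(p))],p[:,2],rcond=None)[0].round(4),len(p))
```

```text
[ 2.000000e-04 -0.000000e+00  1.434701e+02] 670
[2.70000e-03 2.00000e-04 1.36458e+02] 659
```

The tray is level and seated: its floor went from 143.5 to 136.5 mm.

```bash
python3 -c "
from cell import job_done
print(job_done())"
```

```text
the job is handed in; nothing more can be done
None
```

The top tray was pushed home and its feet dropped 7 mm into the notches, level with the clear box still in it; nothing else was touched, the hand is clear, and the job is handed in (it returned no verdict).

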